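# Bolt the guard lid of a board test fixture

## Robot

A 7-joint arm with a two-finger parallel gripper is mounted at the origin on a cart in front of the work surface, level with it; the furniture and walls round the work are solid. World frame = base frame: x ahead of the robot, y to its left, z up, the work surface at z = 0. Lengths are in m, angles in rad, forces in N, time in s.
With the tool pointing down it reaches from about 0.425 to 0.875 m from the base axis. Payload 8.4 kg.
Tool frame: the origin (TCP) lies at the very end of the fingers, on their centre line; the grasp point (between the pads) lies 19 mm behind it; z points along the fingers, y is the line along which they close (so a half turn about z gives the same grasp; the last joint's range is limited). The gripper opens to 87 mm and grips with 3 to 60 N. Pads are 19 mm wide; open, the fingers measure 117 mm over their backs; the gripper's body (75 mm by 190 mm) begins 51 mm behind the grasp point.
Start: joints at [-1.359, 0.333, 0.04, 1.465, -0.013, 1.343, -0.059], TCP at [0.199, 0.619, 0.223] pointing down, gripper open.
Joint ranges: [-2.58, 2.58], [-0.38, 2.09], [-1.3, 1.39], [0.25, 2.4], [-1.5, 4.64], [0.08, 2.09], [-2.65, 2.65]. Speed limits (rad/s): [2.22, 2.22, 2.79, 2.79, 3.14, 3.14, 3.14].

## Interface

Orientations are given as a rotation vector (axis times angle).
In Python, from workcell import r, imaging gives the robot as it stands.
- The arm moves only by the tool play_rows, never from a script. Its argument "series" is a list of rows, each a list of 2 entries, a list of its own where there are three numbers: the shift along the world's x, y, z scaled (see below), then the turn, a rotation vector about the world's x, y, z scaled (see below). A call has 1 to 10 rows; each row is the pose to reach, as a shift and turn from the pose commanded when the call began, turning the shorter way round; what a row does not reach only later rows make up. The controller multiplies each number of a shift by 25 cm and each number of a turn by 180 degrees. A row lasts 1/12 s, in which the tool goes at most 41.7 mm and 7.16 degrees, less where a joint would pass 70% of its speed; a pose out of reach is approached as far as the arm can. A call with a number of a shift or a turn outside -1 to 1 is refused whole. A call with a gripper value outside its range is refused whole. "fingers" is the closure, from -1 (fully open) to 1 (shut), set as the call begins (left out, the last holds). The fingers move at their own pace and stop on an object; "newtons" is the grip in N (left out, the last holds). Time passes only in rows, so rows that repeat a pose let the fingers close. It gives the time, the measured TCP pose, the force, the opening and the grip force at its end, in the units of the state.
- r.observe(): the state, without advancing time (a new reading comes with each control period).
- imaging.grab_frame(name): name is "scene" or "side" or "wrist"; returns the picture (384x512x3 uint8, blue, green, red); there is no depth.
- imaging.get_calibration(name): a dict with "intrinsics" (3x3 intrinsics, pixels), "dist" ([k1, k2, p1, p2, k3] as OpenCV has them; the pictures are not rectified), "pose" (4x4, takes a point from camera to world coordinates); the wrist camera has in their place "T_tool_cam" (4x4, takes a point from camera to tool coordinates, whose origin is the TCP and whose axes are the flange's). Camera axes: x right, y down, z forward; pixel columns grow to the right and rows downward; lengths in m; the calibration is good to about 2 mm. A picture is of the moment at which its call begins: read the wrist's pose just before it. get_calibration takes no time and is no camera call.
- r.job_done(): hands the job in; it is judged then, once.
The state is a dict: "clock": time; "joints": joint angles; "joint_vel": joint speeds; "joint_torque": joint torques, N m; "ee_pos": TCP position; "ee_rot": TCP orientation; "ft_force": force on the tool from outside, world axes, zero at the start; "wrist_torque": the same for the moment, N m; "width": finger opening in m; "grip_force": force on a finger pad.
Only numpy, scipy, OpenCV 4.12 (cv2) and the standard library are available. Lean on these libraries where they do the work, as an engineer would, in place of code of your own. Each camera call takes 0.05 s, during which the arm holds its last target. There are 200 camera calls.

## Task

Make the board test fixture ready for a run: push its guard lid down until it is fully shut, then hold the spring catch's pad down with one fingertip while the other fingertip pushes the bolt's upright lug along, keeping the catch down all the way, until the bolt is fully home through the staple on the lid. Then let go, so that the catch springs up and locks the bolt. Fingertips only: do not lift or disturb the tools and jar lying around the fixture.

Things in the scene. Friction and masses are not known exactly. Their poses are not given: they have to be found in the camera images.
- fixture: board test fixture fixed to the bench, grey base 214 x 204 x 12 mm. Origin on the bench under the middle of the bolt's travel; x points from the bolt to the lid's hinge, y the way the bolt slides home (left), z up. Black housing under the lid: x 36 to 136, y -70 to 86, top z 53. Between catch pad and housing (x -20 to 36, y -60 to 33) only the bolt's lug stands above z 43
- lid (a joint): angle of the guard lid: 0 = shut, grows as it opens upward (start 0.3 to 0.6 rad, free to 1.3). Stiff hinge: it stays where it is left; 2 to 6 N down on it moves it
- lid_press (a point): point on the top of the lid's clear pane, middle of its width, 70 mm from the hinge. Lid: aluminium frame with clear pane, 158 mm wide along y, front edge 102 mm from the hinge, frame 8 mm thick and standing 2.5 mm above the pane
- lid_hinge (a point): middle of the lid's hinge axis, which runs along the fixture's y; 57.5 mm above the bench
- staple (a point): middle of the 19 x 19 mm window of the steel staple that hangs on the lid's front; with the lid shut it stands in line with the bolt, 8 mm ahead of the drawn bolt's tip
- bolt (a joint): travel of the bolt: 0 = drawn (start), 0.032 m = fully home against its stop, its tip 19 mm past the staple. 2 N of friction, no spring
- bolt_lug (a point): top centre of the bolt's upright steel lug, 75 mm above the bench. Lug 30 mm wide (fixture x), 12 mm thick (fixture y), 40 mm tall, on a steel rod 14 mm thick lying along y at x 0, axis z 30. Push its -y face, 45 to 75 mm above the bench, towards +y
- catch (a joint): angle of the spring catch: 0 = up, its tooth in one of the five grooves of the bolt (8 mm apart, the end ones for drawn and home) and blocking it; above 0.17 rad the bolt is free; 0.30 = stop. Let go, it springs into whichever groove is under the tooth
- catch_pad (a point): top middle of the ribbed steel pad of the catch, in front of and parallel to the bolt, 56 mm above the bench when up. Pad 79 mm long (fixture y), reaching 20 mm before and behind this point (x). It rocks about an axis along y, 25 mm behind and 4 mm below, so the point sinks 25 mm per rad; 2.5 N starts it, 5.5 N at the stop. A fingertip can slide along it while pressing
- driver: bystander, loose: yellow-handled screwdriver, 174 mm long, 26 mm thick, left of the fixture; origin at the middle of its underside on the bench
- cutter: bystander, loose: side cutters lying flat, 134 x 55 x 12 mm, right of the fixture; origin at the middle of its underside on the bench
- tweezers: bystander, loose: black tweezers lying flat, 128 x 12 x 9 mm, in front of the fixture; origin at the middle of its underside on the bench
- jar: bystander, loose: small jar with black lid, 31 mm across, 26 mm tall, right of the fixture near the housing; origin at the middle of its underside on the bench

How it is judged:
On the way, in this order (a step that is already met when the one before it is completed fails the run):
1. the lid is pushed shut while the bolt is still drawn (value of joint lid below 0.03 rad and value of joint bolt below 0.004 m), for 0.1 s.
2. the bolt is pushed along by one fingertip while the other holds the catch down (value of joint bolt between 0.008 and 0.028 m and value of joint catch above 0.13 rad and contact force between the fingers and catch above 0.3 N and contact force between the fingers and bolt above 0.3 N).
3. the bolt is home with the catch still held down (value of joint bolt above 0.0302 m and value of joint catch above 0.13 rad and contact force between the fingers and catch above 0.3 N).
At the end, for the whole second after the job is handed in: the lid is shut (within 0.03 rad, 3 mm at its front), the bolt is home through the staple (within 1.8 mm of its stop) and the catch is up in its groove (within 0.05 rad) (value of joint lid below 0.03 rad and value of joint bolt above 0.0302 m and value of joint catch below 0.05 rad); the robot touches nothing.
It fails at once if the catch is let up into the bolt's grooves with the bolt part way (value of joint bolt between 0.004 and 0.028 m and value of joint catch below 0.05 rad).
It fails at once if a bystander (yellow-handled screwdriver) is lifted or moved by more than 20 mm (distance of driver from where it was at the start of the episode above 0.02 m).
It fails at once if a bystander (side cutters) is lifted or moved by more than 20 mm (distance of cutter from where it was at the start of the episode above 0.02 m).
It fails at once if a bystander (tweezers) is lifted or moved by more than 20 mm (distance of tweezers from where it was at the start of the episode above 0.02 m).
It fails at once if a bystander (small jar) is lifted or moved by more than 20 mm (distance of jar from where it was at the start of the episode above 0.02 m).
It also fails if it takes over 38 s, if anything falls off the work surface, if the arm or the gripper's body presses on something with over 40 N, if the wrist force passes 120 N, or if a joint passes its speed limit or range.

## Working session

There is one attempt and no reset: what is moved stays moved. The work goes in short steps, Python scripts to look and compute and a tool call to move; the robot and the scene stay as the last step left them, time stands still between calls to the robot, and variables do not carry over. Pictures are saved under pics/ and viewed, at most 10 in all, crops included, and the job is handed in when it is done.

Besides the shell and the picture viewer there is one more tool, called after ">>>" as name(argument=value, ...), one argument or row to a line, values as JSON. play_rows: Moves the arm, as the interface text tells. Shifts and turns lie within -1 to 1; 1 stands for 25 cm of shift or 180 degrees of turn. Its arguments: {"type":"object","properties":{"series":{"type":"array","items":{"type":"array"}},"fingers":{"type":"number"},"newtons":{"type":"number"}},"required":["series"]}

```bash
mkdir -p pics; ls; python3 - <<'E'
from workcell import r, imaging
import cv2, numpy as np
np.set_printoptions(precision=4,suppress=True)
s=r.observe();print(s)
for n in ("scene","side","wrist"):
    cv2.imwrite(f"pics/{n}0.png",imaging.grab_frame(n)); print(n,imaging.get_calibration(n))
E
```

```text
pics
{'clock': 0.0, 'joints': array([-1.3592,  0.3339,  0.0399,  1.4663, -0.0134,  1.3433, -0.0585]), 'joint_vel': array([-0.0001,  0.0003,  0.0006,  0.0018,  0.0002, -0.0008,  0.0006]), 'joint_torque': array([  0.0008, -65.6373,   1.3359, -40.3803,  -0.0597,   0.0445,
         0.0002]), 'ee_pos': array([0.1987, 0.6184, 0.2217]), 'ee_rot': array([-0.4862, -3.1036,  0.0025]), 'ft_force': array([0.0033, 0.3099, 0.003 ]), 'wrist_torque': array([-0.036 , -0.0286,  0.0319]), 'grip_force': 0.0, 'width': 0.08691986261496513}
scene {'intrinsics': array([[430.5016,   0.    , 252.9384],
       [  0.    , 430.5016, 193.1137],
       [  0.    ,   0.    ,   1.    ]]), 'dist': array([0.055, 0.   , 0.   , 0.   , 0.   ]), 'pose': array([[ 0.6715, -0.5439,  0.5033,  0.1038],
       [-0.7409, -0.4824,  0.4673, -0.3825],
       [-0.0114, -0.6867, -0.7269,  0.7253],
       [ 0.    ,  0.    ,  0.    ,  1.    ]])}
side {'intrinsics': array([[386.9496,   0.    , 254.2352],
       [  0.    , 386.9496, 188.872 ],
       [  0.    ,   0.    ,   1.    ]]), 'dist': array([0.0261, 0.    , 0.    , 0.    , 0.    ]), 'pose': array([[ 0.9999, -0.0019,  0.014 ,  0.5331],
       [-0.0132, -0.4652,  0.8851, -0.7224],
       [ 0.0048, -0.8852, -0.4651,  0.4805],
       [ 0.    ,  0.    ,  0.    ,  1.    ]])}
wrist {'intrinsics': array([[313.6589,   0.    , 254.1514],
       [  0.    , 313.6589, 191.3646],
       [  0.    ,   0.    ,   1.    ]]), 'dist': array([-0.0336,  0.    ,  0.    ,  0.    ,  0.    ]), 'T_tool_cam': array([[ 0.0008, -0.9682, -0.2502,  0.0684],
       [ 1.    ,  0.0008,  0.0002,  0.    ],
       [ 0.    , -0.2502,  0.9682, -0.1607],
       [ 0.    ,  0.    ,  0.    ,  1.    ]])}
```

View pics/scene0.png

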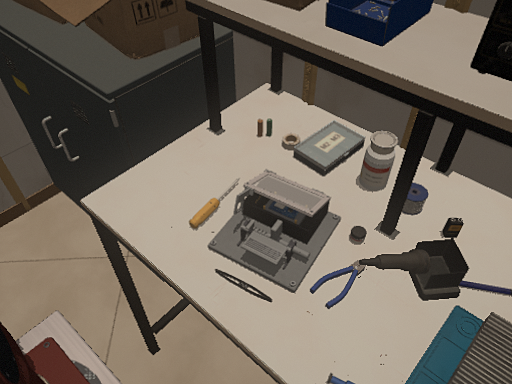

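View pics/side0.png

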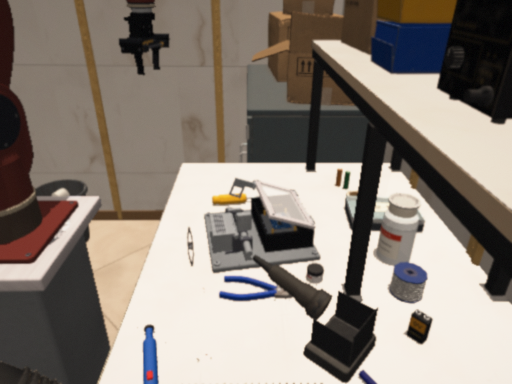

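The scene picture shows the fixture around (275,230) with its base corners at about (208,243), (293,290) and (341,215). The catch pad is at (262,248) and the lid is open at (288,193). The side picture shows the same fixture around (260,235). I'll enlarge both.

```bash
python3 - <<'E'
import cv2, numpy as np
a=cv2.imread("pics/scene0.png")[160:300,195:350]; b=cv2.imread("pics/side0.png")[170:275,195:330]
cv2.imwrite("pics/cropA.png",cv2.resize(a,None,fx=5,fy=4.2857*1,interpolation=cv2.INTER_CUBIC)[:600] if 0 else cv2.resize(a,None,fx=4,fy=4,interpolation=cv2.INTER_CUBIC))
cv2.imwrite("pics/cropB.png",cv2.resize(b,None,fx=5,fy=5,interpolation=cv2.INTER_CUBIC))
E
```

```text
(no output)
```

View pics/cropA.png

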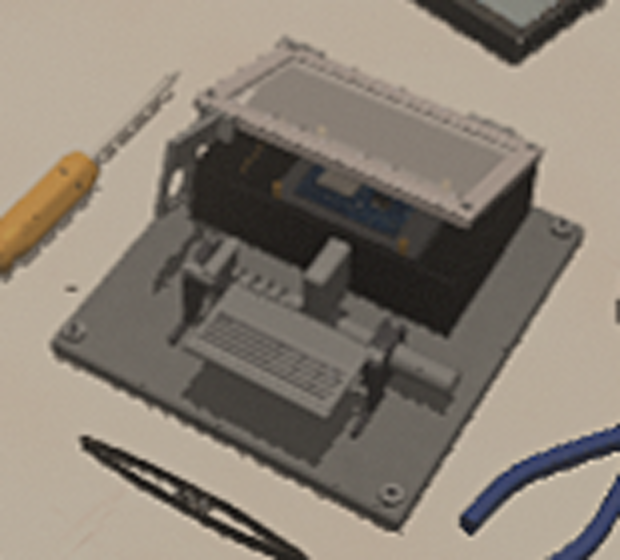

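View pics/cropB.png

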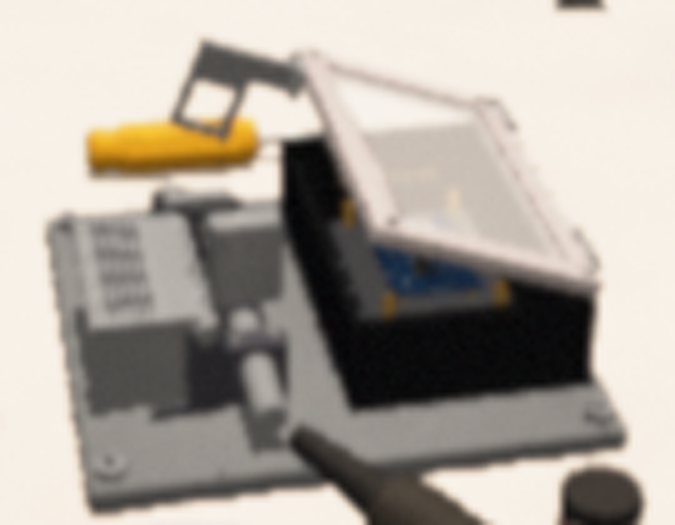

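Crop A (×4, offset 195,160) shows the base's top corners at (52,345), (400,522) and (583,232). The lid corners are at (200,100), (468,218), (540,152) and (285,42). The lug top is near (335,248) and the pad runs from (190,335) to (330,412).

Crop B (×5, offset 195,170) shows the base corners at (50,215), (92,503) and (625,440). The lid corners are at (300,55), (378,237) and (595,283).

```bash
cat > h.py <<'E'
from workcell import r, imaging
import cv2, numpy as np
np.set_printoptions(precision=4,suppress=True)
def ray(n,uv):
    c=imaging.get_calibration(n)
    p=cv2.undistortPoints(np.array([[uv]],float),c["intrinsics"],c["dist"])[0,0]
    P=c["pose"]
    d=P[:3,:3]@[*p,1.]; return P[:3,3],d/np.linalg.norm(d)
def plane(n,uv,z):
    o,d=ray(n,uv); return o+d*(z-o[2])/d[2]
def tri(u,v):
    A=np.zeros((3,3));b=np.zeros(3);R=[ray("scene",u),ray("side",v)]
    for o,d in R:
        M=np.eye(3)-np.outer(d,d);A+=M;b+=M@o
    x=np.linalg.solve(A,b); return x,[np.linalg.norm(np.cross(x-o,d))*1e3 for o,d in R][0]
A=lambda x,y:(195+x/4-.375,160+y/4-.375)
B=lambda x,y:(195+x/5-.4,170+y/5-.4)
E
python3 - <<'E'
from h import *
s=[plane("scene",A(*p),.012) for p in((52,345),(400,522),(583,232))]
d=[plane("side",B(*p),.012) for p in((50,215),(92,503),(625,440))]
for P in (s,d):
    P=np.array(P)[:,:2];a=P[0]-P[1];b=P[2]-P[1]
    print(P.tolist(),np.linalg.norm(a),np.linalg.norm(b),np.degrees([np.arctan2(-a[0],a[1]),np.arctan2(b[1],b[0])]))
for n,u,v in(("lidFL",(200,103),(302,57)),("lidFR",(468,218),(378,237)),("lidBR",(540,152),(595,283)),("staple",(178,188),(210,100))):
    print(n,*tri(A(*u),B(*v)))
print("lug top",plane("scene",A(332,248),.075))
print("pad",[plane("scene",A(*p),.056)[:2] for p in((190,335),(330,412),(362,370),(235,290))])
E
```

```text
[[0.4263484329960182, 0.045737980453414984], [0.46436600253239235, -0.15011566750073296], [0.6687967755244179, -0.11344268971175053]] 0.1995093657210116 0.20769412183792843 [10.9852 10.1702]
[[0.4300939803377086, 0.05075902116079967], [0.466346259707175, -0.15513985768626049], [0.6705313265967595, -0.11895842916070698]] 0.2090659610504737 0.2073659502205071 [ 9.9856 10.0485]
lidFL [0.5467 0.0516 0.0933] 0.35559086771523407
lidFR [ 0.5741 -0.0987  0.0933] 0.9540229838419659
lidBR [ 0.6601 -0.0845  0.0619] 0.20042951912600615
staple [0.505  0.0277 0.0829] 1.954977183617976
lug top [ 0.5293 -0.052   0.075 ]
pad [array([ 0.4547, -0.0261]), array([ 0.4657, -0.1047]), array([ 0.4939, -0.1007]), array([ 0.4895, -0.0239])]
```

Fixture yaw is about 10.3°. I'll move to a hover pose with the finger line along the fixture's x, then look with the wrist camera.

>>> play_rows(
  series=[
    [[0.48,-0.8,0.1],[0,0,-0.115]],
    [[0.48,-0.8,0.1],[0,0,-0.115]],
    [[0.48,-0.8,0.1],[0,0,-0.115]],
    [[0.48,-0.8,0.1],[0,0,-0.115]],
    [[0.48,-0.8,0.1],[0,0,-0.115]],
    [[0.48,-0.8,0.1],[0,0,-0.115]],
    [[0.48,-0.8,0.1],[0,0,-0.115]],
  ],
  fingers=1,
  newtons=10,
)

```text
clock: 0.73
ee_pos: [0.3232, 0.4136, 0.2487]
ee_rot: [1.048, 2.96, 0.001]
ft_force: [-0.0, 0.3, -0.0]
width: 0.0484
grip_force: 0.0
```

>>> play_rows(
  series=[
    [[0.56,-0.88,0],[0,0,-0.115]],
    [[0.56,-0.88,0],[0,0,-0.115]],
    [[0.56,-0.88,0],[0,0,-0.115]],
    [[0.56,-0.88,0],[0,0,-0.115]],
    [[0.56,-0.88,0],[0,0,-0.115]],
    [[0.56,-0.88,0],[0,0,-0.115]],
    [[0.56,-0.88,0],[0,0,-0.115]],
  ],
)

```text
clock: 1.32
ee_pos: [0.4618, 0.1927, 0.2478]
ee_rot: [1.561, 2.724, -0.001]
ft_force: [1.1, -0.8, -0.1]
width: 0.0039
grip_force: 0.0
```

>>> play_rows(
  series=[
    [[0.16,-0.92,0],[0,0,-0.115]],
    [[0.16,-0.92,0],[0,0,-0.115]],
    [[0.16,-0.92,0],[0,0,-0.115]],
    [[0.16,-0.92,0],[0,0,-0.115]],
    [[0.16,-0.92,0],[0,0,-0.115]],
    [[0.16,-0.92,0],[0,0,-0.115]],
    [[0.16,-0.92,0],[0,0,-0.115]],
    [[0.16,-0.92,0],[0,0,-0.115]],
    [[0.16,-0.92,0],[0,0,-0.115]],
  ],
)

```text
clock: 2.07
ee_pos: [0.4988, -0.03, 0.2473]
ee_rot: [-2.016, -2.409, 0.0]
ft_force: [0.8, 0.6, 0.2]
width: 0.0009
grip_force: 0.0
```

```bash
python3 - <<'E'
from h import *
s=r.observe();f=imaging.grab_frame("wrist");print(s["clock"],s["ee_pos"],s["ee_rot"],s["width"],s["ft_force"])
cv2.imwrite("pics/w1.png",f);cv2.imwrite("pics/w1b.png",cv2.resize(f,(768,576),interpolation=cv2.INTER_CUBIC))
np.savez("w1.npz",p=s["ee_pos"],r=s["ee_rot"])
E
```

```text
2.0667 [ 0.4988 -0.03    0.2473] [-2.0161 -2.4087  0.0003] 0.0009497020072258152 [0.8109 0.6158 0.2312]
```

View pics/w1b.png

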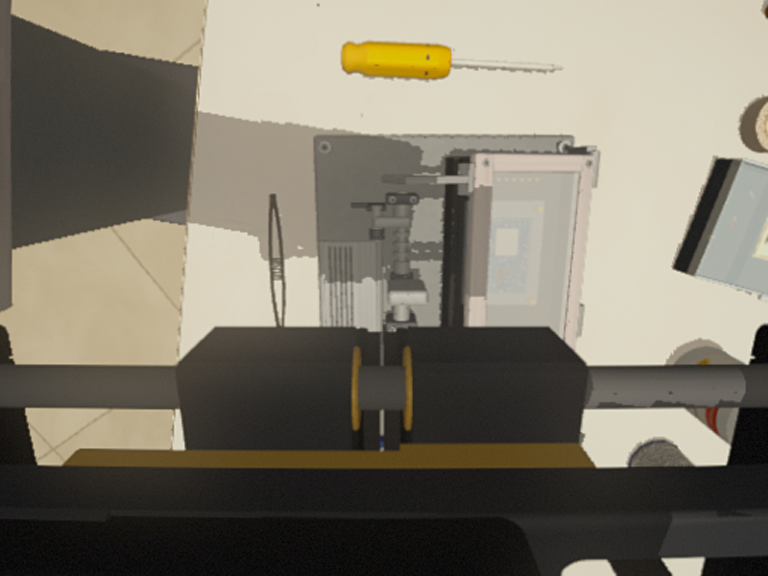

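In the enlarged wrist picture (×1.5), the lug top is around (408,291), spanning x 390–428. The pad spans x 320–385 with its +y end at row 241, the bolt rod is at x≈401, and the base corner is at (316,136). The lid runs from x 468 to 590, and the staple bar is at row 180.

```bash
cat >> h.py <<'E'
from scipy.spatial.transform import Rotation as Ro
def wplane(uv,z,p,rv):
    c=imaging.get_calibration("wrist");q=cv2.undistortPoints(np.array([[uv]],float),c["intrinsics"],c["dist"])[0,0]
    T=np.eye(4);T[:3,:3]=Ro.from_rotvec(rv).as_matrix();T[:3,3]=p;P=T@c["T_tool_cam"]
    d=P[:3,:3]@[*q,1.];o=P[:3,3];return o+d*(z-o[2])/d[2]
E
python3 - <<'E'
from h import *
w=np.load("w1.npz");k=lambda u,v,z:wplane(((u+.5)/1.5-.5,(v+.5)/1.5-.5),z,w["p"],w["r"])
print(Ro.from_rotvec(w["r"]).as_matrix())
for n,a in dict(lugL=(390,284,.075),lugR=(428,284,.075),lugback=(408,303,.075),lugtop=(408,280,.075),padL=(320,241,.056),padR=(385,241,.056),base=(316,136,.012),baseBL=(316,330,.012),baseR=(574,136,.012),lidF=(468,250,.098),lidB=(580,250,.062),rod=(401,240,.037)).items():
    p=k(*a); th=np.radians(10.2); o=np.array([.529,-.052]);d=p[:2]-o
    print(n,p,"rel lug in fixture axes",d@[np.cos(th),np.sin(th)],d@[-np.sin(th),np.cos(th)])
E
```

```text
[[-0.1761  0.9844 -0.0005]
 [ 0.9844  0.1761  0.0002]
 [ 0.0003 -0.0005 -1.    ]]
lugL [ 0.5072 -0.044   0.075 ] rel lug in fixture axes -0.020017627623541336 0.011774191340238493
lugR [ 0.5345 -0.039   0.075 ] rel lug in fixture axes 0.007718074825882679 0.011773692613564635
lugback [ 0.5229 -0.0558  0.075 ] rel lug in fixture axes -0.006681487468906061 -0.0026705700062057145
lugtop [ 0.5196 -0.0387  0.075 ] rel lug in fixture axes -0.006923996156352249 0.014776444055080636
padL [ 0.4504 -0.025   0.056 ] rel lug in fixture axes -0.07261433233973005 0.040450823427864005
padR [ 0.4986 -0.0164  0.056 ] rel lug in fixture axes -0.023588377244290273 0.04042496821601299
base [0.4302 0.0511 0.012 ] rel lug in fixture axes -0.07901861878722737 0.11893355784670034
baseBL [ 0.4539 -0.1125  0.012 ] rel lug in fixture axes -0.08464245742383636 -0.04628075533945841
baseR [0.6353 0.0885 0.012 ] rel lug in fixture axes 0.12955068560930644 0.11947434382922137
lidF [ 0.5528 -0.0061  0.098 ] rel lug in fixture axes 0.031552453405843575 0.040945705341191234
lidB [0.6433 0.0039 0.062 ] rel lug in fixture axes 0.12238091643809904 0.03476426439608225
rod [ 0.5116 -0.0162  0.037 ] rel lug in fixture axes -0.010755839465190653 0.03826399268583769
```

>>> play_rows(
  series=[
    [[0.34,0.044,-0.1],[0,0,0]],
    [[0.34,0.044,-0.3],[0,0,0]],
    [[0.34,0.044,-0.45],[0,0,0]],
    [[0.34,0.044,-0.55],[0,0,0]],
    [[0.34,0.044,-0.59],[0,0,0]],
    [[0.34,0.044,-0.62],[0,0,0]],
    [[0.34,0.044,-0.65],[0,0,0]],
    [[0.34,0.044,-0.68],[0,0,0]],
    [[0.34,0.044,-0.7],[0,0,0]],
    [[0.34,0.044,-0.7],[0,0,0]],
  ],
)

```text
clock: 2.95
ee_pos: [0.5841, -0.0197, 0.0729]
ee_rot: [2.017, 2.408, 0.002]
ft_force: [-0.2, -0.4, 1.0]
width: 0.0003
grip_force: 0.0
```

>>> play_rows(
  series=[
    [[0,0,-0.01],[0,0,0]],
    [[0,0,-0.02],[0,0,0]],
    [[0,0,-0.02],[0,0,0]],
  ],
)

```text
clock: 3.2
ee_pos: [0.5841, -0.0201, 0.0678]
ee_rot: [2.017, 2.408, 0.001]
ft_force: [-1.0, 0.5, 1.4]
width: 0.0004
grip_force: 0.5
```

Contact force is small, so I'll keep going in steps.

>>> play_rows(
  series=[
    [[0,0,-0.01],[0,0,0]],
    [[0,0,-0.02],[0,0,0]],
    [[0,0,-0.02],[0,0,0]],
  ],
)

```text
clock: 3.45
ee_pos: [0.5838, -0.0202, 0.0622]
ee_rot: [2.017, 2.408, -0.0]
ft_force: [0.8, -0.4, 1.0]
width: 0.0003
grip_force: 0.2
```

>>> play_rows(
  series=[
    [[0,0,-0.006],[0,0,0]],
    [[0,0,-0.012],[0,0,0]],
    [[0,0,-0.012],[0,0,0]],
  ],
)

```text
clock: 3.7
ee_pos: [0.5837, -0.0202, 0.0595]
ee_rot: [-2.017, -2.408, 0.0]
ft_force: [-1.1, -0.2, 1.9]
width: 0.0005
grip_force: 1.0
```

>>> play_rows(
  series=[
    [[0,0,-0.006],[0,0,0]],
    [[0,0,-0.01],[0,0,0]],
    [[0,0,-0.01],[0,0,0]],
  ],
)

```text
clock: 3.95
ee_pos: [0.5838, -0.0203, 0.0591]
ee_rot: [-2.017, -2.407, -0.002]
ft_force: [-12.0, 0.9, 28.2]
width: 0.0006
grip_force: 14.3
```

>>> play_rows(
  series=[
    [[0,0,-0.006],[0,0,0]],
    [[0,0,-0.008],[0,0,0]],
    [[0,0,-0.008],[0,0,0]],
  ],
)

```text
clock: 4.2
ee_pos: [0.5839, -0.0203, 0.0589]
ee_rot: [-2.017, -2.406, -0.003]
ft_force: [-21.3, 2.1, 49.8]
width: 0.0003
grip_force: 24.5
```

```bash
python3 - <<'E'
from h import *
b=imaging.grab_frame("side")[170:275,195:330]
cv2.imwrite("pics/cropC.png",cv2.resize(b,None,fx=5,fy=5,interpolation=cv2.INTER_CUBIC))
E
```

```text
(no output)
```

View pics/cropC.png

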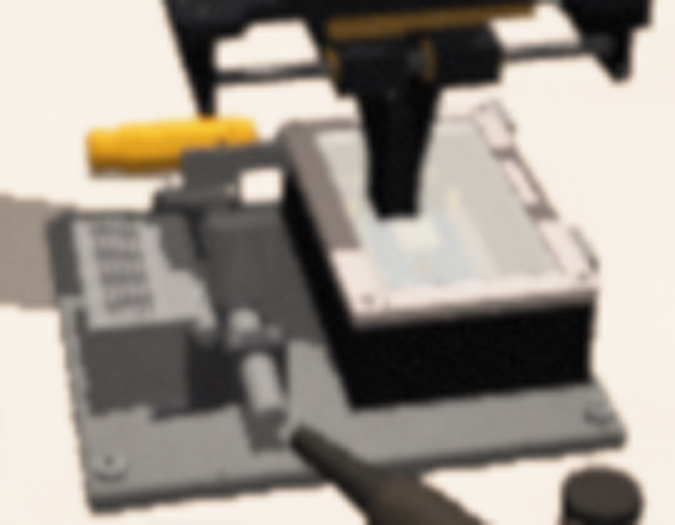

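The lid is shut: its frame lies flat on the housing, and the staple window stands at crop C (262,185). Now I'll lift, open the fingers to about 28 mm and hover beside the lug.

>>> play_rows(
  series=[
    [[0,0,0.1],[0,0,0]],
    [[0,0,0.25],[0,0,0]],
    [[-0.1,-0.08,0.4],[0,0,0]],
    [[-0.314,-0.254,0.4],[0,0,0]],
    [[-0.314,-0.254,0.4],[0,0,0]],
    [[-0.314,-0.254,0.4],[0,0,0]],
    [[-0.314,-0.254,0.4],[0,0,0]],
    [[-0.314,-0.254,0.4],[0,0,0]],
  ],
  fingers=0.356,
)

```text
clock: 4.92
ee_pos: [0.5056, -0.0831, 0.1551]
ee_rot: [2.017, 2.408, 0.002]
ft_force: [-0.6, -0.8, 0.7]
width: 0.0279
grip_force: 0.0
```

```bash
python3 - <<'E'
from h import *
s=r.observe();f=imaging.grab_frame("wrist");print(s["clock"],s["ee_pos"],s["ee_rot"],s["width"],s["ft_force"])
cv2.imwrite("pics/w2.png",f);cv2.imwrite("pics/w2b.png",cv2.resize(f[20:320,100:450],(700,600),interpolation=cv2.INTER_CUBIC))
np.savez("w2.npz",p=s["ee_pos"],r=s["ee_rot"])
E
```

```text
4.9167 [ 0.5056 -0.0831  0.1551] [2.0172 2.4084 0.0016] 0.027922484851802657 [-0.5717 -0.8154  0.6651]
```

View pics/w2b.png

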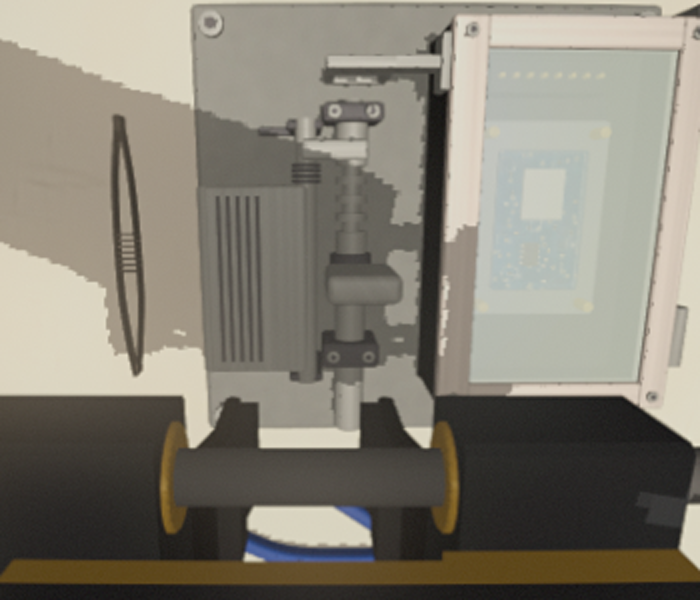

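The crop (×2, offset 100,20) shows the lug's top face at x 328–402, rows 276–303. The pad spans x 203–~298, rows 187–372. The rod is at x 350, the rear bracket at rows 333–367, and the finger columns are at x ~240 and ~380.

```bash
python3 - <<'E'
from h import *
w=np.load("w2.npz");R=Ro.from_rotvec(w["r"]).as_matrix()
k=lambda u,v,z:wplane(((u+.5)/2-.5+100,(v+.5)/2-.5+20),z,w["p"],w["r"])
for n,a in dict(lugL=(328,290,.075),lugR=(402,290,.075),lugback=(365,303,.075),lugfront=(365,276,.075),padL=(205,280,.056),ribs=(240,280,.056),padR=(298,280,.056),padtop=(240,187,.056),padbot=(240,372,.056),rod=(350,200,.037),rodend=(347,425,.037),brkt=(350,345,.043),tweez=(135,374,.005)).items():
    d=k(*a)-w["p"]; print(n,"fixture-ish x,y rel TCP mm",1e3*d@R[:,1],1e3*d@R[:,0])
E
```

```text
lugL fixture-ish x,y rel TCP mm 7.165197756797224 27.37789253605015
lugR fixture-ish x,y rel TCP mm 35.909317732041096 27.41287204166991
lugback fixture-ish x,y rel TCP mm 21.645853582471904 22.264913808035054
lugfront fixture-ish x,y rel TCP mm 21.405823074943548 32.85771468824235
padL fixture-ish x,y rel TCP mm -43.61434879942707 28.353234672169304
ribs fixture-ish x,y rel TCP mm -28.992936670267774 28.349844658220693
padR fixture-ish x,y rel TCP mm -4.795809895737802 28.356506321263666
padtop fixture-ish x,y rel TCP mm -28.03653969008834 66.10375223652252
padbot fixture-ish x,y rel TCP mm -30.05246542434211 -11.756910776158783
rod fixture-ish x,y rel TCP mm 17.569277768291165 60.463417692177764
rodend fixture-ish x,y rel TCP mm 17.916730989594544 -43.910976480387006
brkt fixture-ish x,y rel TCP mm 18.249644419948286 -3.042318211986432
tweez fixture-ish x,y rel TCP mm -90.56227052942064 -28.626431477105836
```

>>> play_rows(
  series=[
    [[-0.012,-0.002,-0.1],[0,0,0]],
    [[-0.012,-0.002,-0.2],[0,0,0]],
    [[-0.012,-0.002,-0.3],[0,0,0]],
    [[-0.012,-0.002,-0.36],[0,0,0]],
    [[-0.012,-0.002,-0.38],[0,0,0]],
    [[-0.012,-0.002,-0.38],[0,0,0]],
  ],
  fingers=0.241,
)

```text
clock: 5.47
ee_pos: [0.5017, -0.0838, 0.0586]
ee_rot: [-2.015, -2.408, 0.005]
ft_force: [0.3, -0.4, 0.1]
width: 0.0333
grip_force: 0.0
```

>>> play_rows(
  series=[
    [[0,0,-0.01],[0,0,0]],
    [[0,0,-0.02],[0,0,0]],
    [[0,0,-0.028],[0,0,0]],
    [[0,0,-0.028],[0,0,0]],
  ],
)

```text
clock: 5.8
ee_pos: [0.5031, -0.0842, 0.0537]
ee_rot: [2.017, 2.407, 0.002]
ft_force: [-0.5, -0.2, 4.3]
width: 0.0332
grip_force: 2.2
```

>>> play_rows(
  series=[
    [[0,0,-0.005],[0,0,0]],
    [[0,0,-0.01],[0,0,0]],
    [[0,0,-0.01],[0,0,0]],
  ],
)

```text
clock: 6.05
ee_pos: [0.503, -0.0842, 0.0513]
ee_rot: [2.017, 2.407, 0.002]
ft_force: [0.1, -0.3, 6.0]
width: 0.0327
grip_force: 3.0
```

>>> play_rows(
  series=[
    [[0,0,-0.005],[0,0,0]],
    [[0,0,-0.006],[0,0,0]],
    [[0,0,-0.006],[0,0,0]],
  ],
)

```text
clock: 6.3
ee_pos: [0.5032, -0.0842, 0.0502]
ee_rot: [2.017, 2.407, 0.002]
ft_force: [-1.4, 0.3, 10.9]
width: 0.0332
grip_force: 5.1
```

The catch is on its stop at about 11 N. Now I'll slide along +y to reach the lug and push it.

>>> play_rows(
  series=[
    [[-0.003,0.016,-0.002],[0,0,0]],
    [[-0.006,0.032,-0.002],[0,0,0]],
    [[-0.008,0.047,-0.002],[0,0,0]],
    [[-0.011,0.059,-0.002],[0,0,0]],
    [[-0.013,0.071,-0.002],[0,0,0]],
    [[-0.013,0.071,-0.002],[0,0,0]],
  ],
)

```text
clock: 6.8
ee_pos: [0.5004, -0.069, 0.0502]
ee_rot: [2.016, 2.404, 0.0]
ft_force: [-1.2, -9.6, 12.8]
width: 0.0332
grip_force: 6.9
```

>>> play_rows(
  series=[
    [[-0.003,0.015,0],[0,0,0]],
    [[-0.006,0.031,0],[0,0,0]],
    [[-0.008,0.047,0],[0,0,0]],
    [[-0.008,0.047,0],[0,0,0]],
  ],
)

```text
clock: 7.13
ee_pos: [0.4983, -0.0574, 0.0502]
ee_rot: [2.017, 2.404, -0.0]
ft_force: [-1.9, -9.7, 13.7]
width: 0.0332
grip_force: 7.6
```

```bash
python3 - <<'E'
from h import *
b=imaging.grab_frame("side")[170:275,195:330]
cv2.imwrite("pics/cropD.png",cv2.resize(b,None,fx=5,fy=5,interpolation=cv2.INTER_CUBIC))
E
```

```text
(no output)
```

View pics/cropD.png

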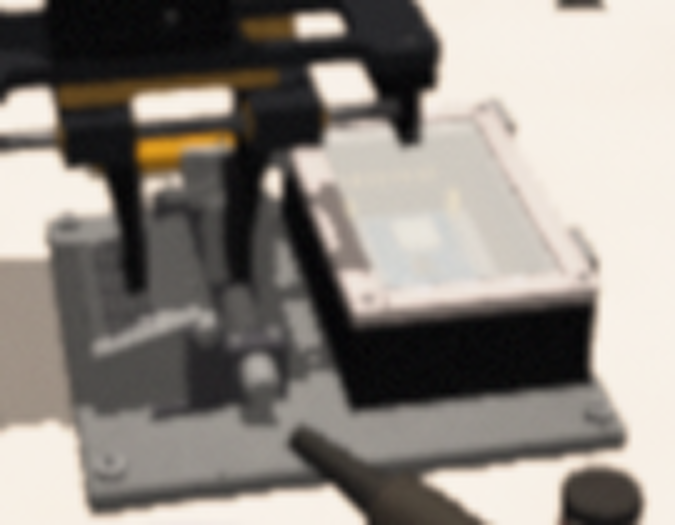

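The catch is tilted down (finger at (135,290)) and the rod end has advanced to (258,372), so the bolt is moving. I'll continue.

>>> play_rows(
  series=[
    [[-0.003,0.015,0],[0,0,0]],
    [[-0.006,0.031,0],[0,0,0]],
    [[-0.008,0.045,0],[0,0,0]],
    [[-0.01,0.056,0],[0,0,0]],
    [[-0.01,0.056,0],[0,0,0]],
  ],
)

```text
clock: 7.6
ee_pos: [0.4958, -0.0437, 0.0503]
ee_rot: [2.017, 2.403, -0.0]
ft_force: [-1.9, -11.1, 15.2]
width: 0.033
grip_force: 8.2
```

>>> play_rows(
  series=[
    [[-0.0015,0.008,0],[0,0,0]],
    [[-0.003,0.016,0],[0,0,0]],
    [[-0.003,0.016,0],[0,0,0]],
  ],
)

```text
clock: 7.85
ee_pos: [0.4955, -0.0422, 0.0503]
ee_rot: [2.018, 2.399, -0.002]
ft_force: [-0.1, -20.9, 12.4]
width: 0.0329
grip_force: 13.6
```

>>> play_rows(
  series=[
    [[-0.001,0.006,0],[0,0,0]],
    [[-0.002,0.01,0],[0,0,0]],
    [[-0.002,0.01,0],[0,0,0]],
  ],
)

```text
clock: 8.1
ee_pos: [0.4955, -0.042, 0.0503]
ee_rot: [2.019, 2.395, -0.004]
ft_force: [2.7, -27.0, 9.0]
width: 0.0331
grip_force: 16.6
```

```bash
python3 - <<'E'
from h import *
a=imaging.grab_frame("scene")[160:300,195:350]
b=imaging.grab_frame("side")[170:275,195:330]
f=lambda i,s:cv2.resize(i,None,fx=s,fy=s,interpolation=cv2.INTER_CUBIC)
A_=f(a,2.5);B_=f(b,3);c=np.zeros((350,800,3),np.uint8);c[:A_.shape[0],:A_.shape[1]]=A_;c[:B_.shape[0],390:390+B_.shape[1]]=B_
cv2.imwrite("pics/E.png",c)
E
```

```text
(no output)
```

View pics/E.png

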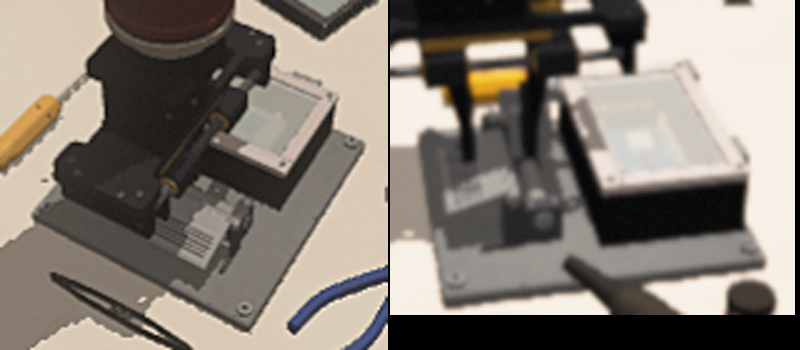

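```bash
python3 - <<'E'
from h import *
p0=np.array([.5025,-.0842]);p1=np.array([.4955,-.042]);print("tcp moved",np.linalg.norm(p1-p0))
g=cv2.cvtColor(imaging.grab_frame("side"),cv2.COLOR_BGR2GRAY);g0=cv2.cvtColor(cv2.imread("pics/side0.png"),cv2.COLOR_BGR2GRAY)
t=None
print(g0[225:262,247]);print(g[225:262,246])
E
python3 - <<'E'
from h import *
print([plane("side",v,.03) for v in ((247.5,250),(245.5,243.3),(246.5,244.4))])
E
```

```text
tcp moved 0.04277662913320776
[ 79  79  79  78  84 100 112 111 106 110 112 103  92  81  70  91 137 164
 171 174 174 173 173 170 166 158 138 109  88  79  78  79  78  81  90 119
 144]
[ 71  73  76  76  76  78  79  84 101 122 121 104  92  84  70  72  87  86
  77  75  71  57  41  38  42  74 120 146 153 154 152 152 151 152 154 153
 152]
[array([ 0.5303, -0.1179,  0.03  ]), array([ 0.5263, -0.0961,  0.03  ]), array([ 0.5283, -0.0997,  0.03  ])]
```

```bash
python3 - <<'E'
from h import *
s=r.observe();f=imaging.grab_frame("wrist")
np.savez("w3.npz",p=s["ee_pos"],r=s["ee_rot"])
cv2.imwrite("pics/w3b.png",cv2.resize(f[:300,100:450],(700,600),interpolation=cv2.INTER_CUBIC))
E
```

```text
(no output)
```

View pics/w3b.png

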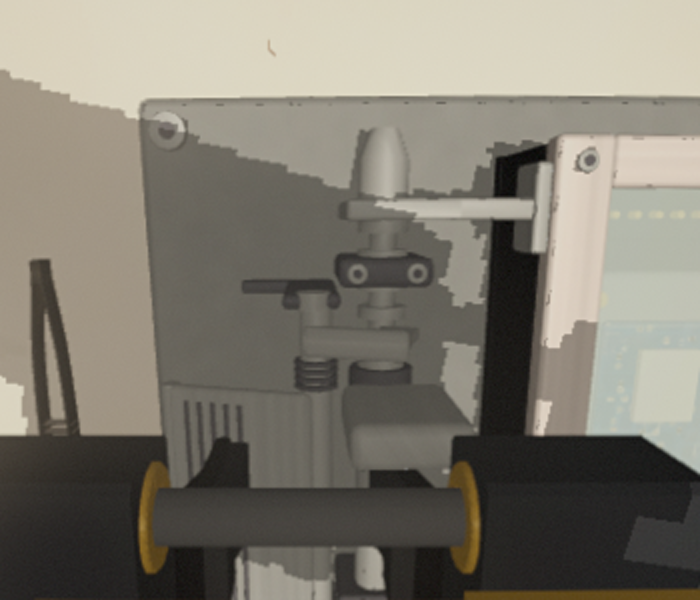

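The bolt tip (385,150) is through and well past the staple (row 208), so the bolt is home. I'll ease the side push, lift straight up and clear.

>>> play_rows(
  series=[
    [[0.002,-0.01,0],[0,0,0]],
    [[0.002,-0.01,0],[0,0,0]],
    [[0.002,-0.01,0.04],[0,0,0]],
    [[0.002,-0.01,0.08],[0,0,0]],
    [[0.002,-0.01,0.15],[0,0,0]],
    [[0.002,-0.01,0.3],[0,0,0]],
    [[0.002,-0.01,0.4],[0,0,0]],
    [[0.002,-0.01,0.4],[0,0,0]],
  ],
)

```text
clock: 8.97
ee_pos: [0.4967, -0.0369, 0.1536]
ee_rot: [2.016, 2.404, 0.01]
ft_force: [0.5, 0.7, 0.8]
width: 0.0328
grip_force: 0.0
```

```bash
python3 - <<'E'
from h import *
s=r.observe();f=imaging.grab_frame("wrist");print(s["clock"],s["ee_pos"],s["ft_force"])
cv2.imwrite("pics/w4.png",f)
# edge rows down the bolt column & the tip, for the measured position of lug back edge / tip
g=cv2.cvtColor(f,cv2.COLOR_BGR2GRAY).astype(int)
def px(x,y,z):
    c=imaging.get_calibration("wrist");T=np.eye(4);T[:3,:3]=Ro.from_rotvec(s["ee_rot"]).as_matrix();T[:3,3]=s["ee_pos"]
    P=np.linalg.inv(T@c["T_tool_cam"]);q=cv2.projectPoints(np.array([[x,y,z]],float),cv2.Rodrigues(P[:3,:3])[0],P[:3,3],c["intrinsics"],c["dist"])[0];return q.ravel()
w=np.load("w2.npz");R=Ro.from_rotvec(w["r"]).as_matrix()
b=w["p"]+R[:,1]*.0215+R[:,0]*.0223
for t in (0,.024,.030,.032):
    q=b+R[:,0]*t;print(t,px(q[0],q[1],.075))
u=int(px(*(b+R[:,0]*.032)[:2],.075)[0]);v=int(px(*(b+R[:,0]*.032)[:2],.075)[1]);print(u,v,g[v-14:v+14,u])
E
```

```text
8.9667 [ 0.4967 -0.0369  0.1536] [0.5247 0.6871 0.7991]
0 [280.9393 228.5334]
0.024 [281.5886 200.1856]
0.03 [281.7534 192.8802]
0.032 [281.8086 190.4253]
281 190 [ 86  97 108 115 120 122 120 120 118 116 114 112 110 103  97  93  92  93
  95  93  96  94  94  95  93  92 101 124]
```

The lug's back edge is at row ~189–190, which matches 32 mm of travel. I'll back off further, then compare the pad's edge with the starting picture to confirm the catch is up.

>>> play_rows(
  series=[
    [[-0.1,0.2,0.5],[0,0,0]],
    [[-0.1,0.2,0.5],[0,0,0]],
    [[-0.1,0.2,0.5],[0,0,0]],
    [[-0.1,0.2,0.5],[0,0,0]],
    [[-0.1,0.2,0.5],[0,0,0]],
    [[-0.1,0.2,0.5],[0,0,0]],
  ],
)

```text
clock: 9.52
ee_pos: [0.4687, 0.0136, 0.2731]
ee_rot: [-2.016, -2.409, -0.001]
ft_force: [-0.2, -0.1, -1.0]
width: 0.033
grip_force: 0.0
```

```bash
python3 - <<'E'
from h import *
g=cv2.cvtColor(imaging.grab_frame("side"),cv2.COLOR_BGR2GRAY);g0=cv2.cvtColor(cv2.imread("pics/side0.png"),cv2.COLOR_BGR2GRAY)
for x in (214,219,224,229): print(x,g0[224:246,x],g[224:246,x])
E
```

```text
214 [163 161 164 170 177 177 173 170 171 173 168 134  94  79  78  78  77  79
  78  76  78  76] [162 161 164 169 177 177 173 171 171 174 167 134  94  77  78  79  77  77
  76  76  77  78]
219 [135 124 130 145 149 136 124 137 156 167 155 117  85  78  77  78  77  78
  78  76  77  78] [134 123 130 144 149 136 125 136 156 166 156 117  85  79  78  79  79  77
  77  76  77  78]
224 [164 156 156 157 150 132 134 149 158 160 133  94  79  78  77  79  79  78
  77  78  77  76] [163 156 158 157 148 135 134 148 159 161 133  94  79  78  78  80  80  80
  78  79  78  79]
229 [177 178 179 178 178 179 178 179 175 156 117  86  78  78  79  80  80  80
  78  78  78  78] [177 178 179 180 178 178 178 178 176 157 116  87  78  78  77  79  79  79
  79  79  80  78]
```

The pad is exactly where it started, so the catch is up. Handing in.

```bash
python3 -c "
from workcell import r
print(r.job_done())"
```

```text
the job is handed in; nothing more can be done
None
```

The job is handed in at about 9.5 s on the clock: the lid is shut, the bolt is home through the staple (about 32 mm of travel measured), and the catch has sprung back up and locked it; the judge returned no verdict.

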